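# Stand the unfired vase on the banding wheel

### The job

The unfired vase leans in the sloping painting rest. Lift it out by its neck and stand it upright in the middle of the banding wheel, without disturbing the pots and jar around. The clay is dry and brittle: keep the squeeze of each finger well under 15 N, and set the vase down softly, without dropping it.

Things in the scene. Friction and masses are not known exactly. Their poses are not given: they have to be found in the camera images.
- vase: white unfired bottle vase, 160 mm tall, 0.15 kg, round: foot 54 mm across; belly 76 mm across, 32 to 74 mm up; straight neck 32 mm across, 108 to 160 mm up. Origin: centre of foot's underside; z: its axis, to the mouth. Leans 35 degrees at first. Over 15 N per finger, 35 N on the foot or a drop breaks it; 5 to 8 N per finger hold it (lightly held left and right it may swing; above and below, not)
- rest: fixed wooden painting rest, base 170 x 110 x 14 mm, about 120 mm high. An inclined ledge carries the vase's foot; two inclined rails reaching 86 mm up along the vase carry its belly; the neck stands free, and the vase comes out along its own axis. Origin: centre of the base's underside; the vase leans over towards the rest's -x
- rest_seat (a point): point on the rest's ledge where the centre of the vase's foot sits, 56 mm above the table
- wheel_top (a point): centre of the upper face of the banding wheel, a fixed grey turntable disc 180 mm across and 16 mm thick on a dark stem; the face is level, 64 mm above the table, with two ring lines 90 and 150 mm across
- wheel: the banding wheel with its foot; origin at the centre of its underside; it does not turn or move
- brush_pot: bystander: glazed white pot, 72 mm across, 85 mm tall, brushes in it up to 190 mm; origin under its centre
- pigment_jar: bystander: glass jar 70 mm across, 100 mm tall; origin under its centre
- lidded_pot: bystander: squat white lidded pot 88 mm across, 117 mm tall; origin under its centre
There are look-alikes about, which are no part of the job. Of the things like the rest, leave any that is green; of the rest the larger one is meant.

How it is judged (in metres and radians):
On the way:
1. the vase is held by the fingers, clear of the rest (its foot more than 30 mm from the seat) (distance between vase and rest_seat above 0.03 m and contact force between the fingers and vase above 0.3 N and contact force between vase and rest below 0.05 N), for 0.2 s.
At the end, for the whole second after the job is handed in: the vase stands upright (within 0.06 rad, mouth up), released and at rest on the wheel's face, its foot centre within 25 mm of the wheel's centre (horizontal distance between vase and wheel_top below 0.025 m and z of vase in the frame of wheel_top between -0.004 and 0.004 m and angle between vase's own z axis and vertical below 0.06 rad and contact force between vase and wheel above 0.5 N and linear speed of vase below 0.02 m/s and angular speed of vase below 0.1 rad/s); the robot touches nothing.
It fails at once if the fingers squeeze or strike the vase with more than 30 N in all (15 N per finger) (contact force between the fingers and vase above 30 N).
It fails at once if the vase is pushed or knocked against the wheel or the rest with more than 35 N (contact force between vase and wheel above 35 N or contact force between vase and rest above 35 N).
It fails at once if the vase is dropped: it falls free, faster than 0.35 m/s (a fall of about 6 mm) (linear speed of vase above 0.35 m/s and contact force between the fingers and vase below 0.3 N and contact force between vase and rest below 0.3 N).
It fails at once if the vase drops to the table or touches a bystander (height (world z) of vase below 0.035 m or contact force between vase and brush_pot above 0.5 N or contact force between vase and pigment_jar above 0.5 N or contact force between vase and lidded_pot above 0.5 N).
It fails at once if a bystander is moved by more than 15 mm or tipped (distance of any of brush_pot, pigment_jar, lidded_pot from where it was at the start of the episode above 0.015 m or angle between any of brush_pot, pigment_jar, lidded_pot's own z axis and vertical above 0.3 rad).
It also fails if it takes over 45 s, if anything falls off the work surface, if the arm or the gripper's body presses on something with over 40 N, if the wrist force passes 120 N, or if a joint passes its speed limit or range.

### The arm

A 6-joint arm with a two-finger parallel gripper is mounted at the origin on the work surface. World frame = base frame: x ahead of the robot, y to its left, z up, the work surface at z = 0. Lengths are in mm, angles in rad, forces in N, time in s.
With the tool pointing down it reaches from about 350 to 925 mm from the base axis. Payload 6.4 kg.
Tool frame: the origin (TCP) lies at the very end of the fingers, on their centre line; the grasp point (between the pads) lies arm.pinch_z behind it (arm.pinch_z is the distance from the TCP to the grasp point, in mm); z points along the fingers, y is the line along which they close (so a half turn about z gives the same grasp; the last joint's range is limited). The gripper opens to 94 mm and grips with 3 to 60 N. Pads are 16 mm wide; open, the fingers measure 119 mm over their backs; the gripper's body (75 mm by 177 mm) begins 78 mm behind the grasp point.
Start: joints at [1.017, 0.245, 1.558, -0, 1.339, -0.174], TCP at [240.976, 603.692, 205.455] pointing down, gripper open.
Joint ranges: [-3.13, 3.13], [-1.02, 2.26], [0.13, 2.54], [-0.95, 4.09], [0.21, 2.88], [-2.74, 2.74]. Speed limits (rad/s): [2.57, 2.57, 3.14, 3.14, 3.14, 3.14].

### API

Orientations are given as a unit quaternion [x, y, z, w].
In Python, from plant import arm, viewer, sign_off gives the robot as it stands. Calls block until the motion is done:
- arm.move_to(position, orientation): joint-space move of the TCP to a pose.
- arm.line_to(position, attitude=None, velocity=150): straight line of the TCP; attitude=None keeps the orientation; velocity is the mean speed in mm/s.
- arm.move_joints(angles): joint-space move.
- arm.command_gripper(opening): opening from 0.0 (shut) to 1.0 (fully open); the grip force is fixed at half the most; returns when the fingers have stopped.
- arm.pause(seconds).
- arm.ik(position, orientation): joint angles nearest the present ones, or None.
- arm.get_obs(): the state.
- viewer.camera(name): name is "side" or "top"; returns a dict with "color" (420x560x3 uint8, red, green, blue), "camera_matrix" (3x3 intrinsics, pixels), "R" (3x3) and "t" (3): a world point X has camera coordinates R X + t. Camera axes: x right, y down, z forward; pixel columns grow to the right and rows downward; lengths in mm; the calibration is good to about 2 mm. A picture is of the moment at which its call begins. There is no depth.
A pose or a line that the arm cannot do raises arm.Unreachable and nothing moves.
- sign_off(): hands the job in; it is judged then, once.
The state is a dict: "clock": time; "joint_pos": joint angles; "qd": joint speeds; "tau": joint torques, N m; "tool_pos": TCP position; "tool_rot": TCP orientation; "contact_force": force on the tool from outside, world axes, zero at the start; "ft_torque": the same for the moment, N m; "gripper_width": opening from 0.0 (shut) to 1.0 (fully open); "grip_force": force on a finger pad.
Only numpy, scipy, OpenCV 4.12 (cv2) and the standard library are available. Lean on these libraries where they do the work, as an engineer would, in place of code of your own. Each camera call takes 0.05 s, during which the arm holds its last target. There are 200 camera calls.

## Working session

There is one attempt and no reset: what is moved stays moved. The work goes in short steps, each a Python script; the robot and the scene stay as the last script left them, time stands still between calls to the robot, and variables do not carry over. Pictures are saved under pics/ and viewed, at most 10 in all, crops included, and the job is handed in when it is done.

```bash
mkdir -p pics; ls; python3 - <<'E'
from plant import arm, viewer
import cv2, pickle
d={}
for n in("side","top"):
    c=viewer.camera(n); d[n]=c
    cv2.imwrite(f"pics/{n}0.png",cv2.cvtColor(c["color"],cv2.COLOR_RGB2BGR))
    print(n,c["camera_matrix"].tolist(),c["R"].tolist(),c["t"].tolist())
pickle.dump(d,open("cams.pkl","wb"))
print(arm.get_obs(),arm.pinch_z)
E
```

```text
pics
side [[491.4885765032808, 0.0, 274.86022375981815], [0.0, 491.4885765032808, 210.60457810005065], [0.0, 0.0, 1.0]] [[0.9685034342783526, -0.2486261981154468, -0.013642265269946975], [-0.18345511066297138, -0.6754446885883231, -0.7142259411625012], [0.16836068472976085, 0.6942330201513625, -0.6997822472518462]] [-504.9655568898644, 98.01079374867666, 1064.8495503481336]
top [[466.04660687546243, 0.0, 278.51409977879456], [0.0, 466.04660687546243, 201.38406463664793], [0.0, 0.0, 1.0]] [[-0.022982516110469992, -0.9995047230688687, -0.02149680246585839], [-0.9939429435636253, 0.025155487130034137, -0.10697956069888503], [0.10746733872813506, 0.018907935642867957, -0.9940288029410504]] [-30.263081897535585, 521.0060760507265, 995.1704613528075]
{'clock': 0.1, 'joint_pos': array([ 1.01689775e+00,  2.45710921e-01,  1.55887967e+00,  2.76247185e-08,
        1.33870684e+00, -1.74069446e-01]), 'qd': array([-0.00257126, -0.00221461, -0.00293144,  0.00044105, -0.00245018,
       -0.00049445]), 'tau': array([-1.17418513e-03, -4.16913021e+01, -3.15526271e+01,  6.85812347e-02,
        3.09838308e-02, -7.21329206e-05]), 'tool_pos': array([240.68365317, 603.21781107, 204.48355453]), 'tool_rot': array([ 1.88774929e-01,  9.82020010e-01, -7.96540656e-04, -3.03463049e-04]), 'contact_force': array([-0.23204072, -0.16392908, -0.34576813]), 'ft_torque': array([ 0.02764717, -0.00984326, -0.02231115]), 'grip_force': 0.0, 'gripper_width': 0.9995155777203119} 18.8
```

View pics/side0.png

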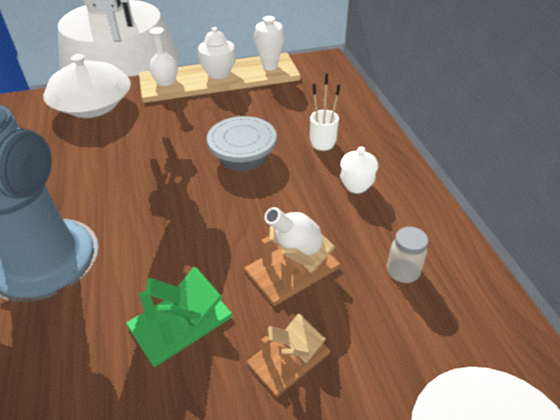

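View pics/top0.png

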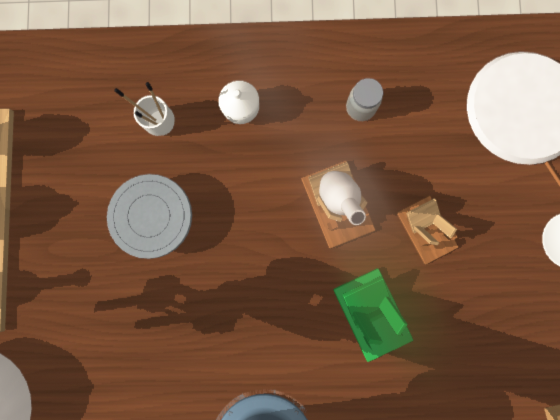

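The side view shows the vase in the rest, with its mouth near (273,216), and the wheel near (241,138). In the top view the vase mouth is at (357,216) and the wheel at (149,216). The rest of the job is the brown one at about (338,204) in the top view; the green and the small one stay alone. I'll enlarge both around the vase.

```bash
python3 - <<'E'
import cv2, numpy as np
s=cv2.imread("pics/side0.png")[190:310,235:355]; t=cv2.imread("pics/top0.png")[150:260,290:390]
s=cv2.resize(s,None,fx=5,fy=5,interpolation=cv2.INTER_CUBIC); t=cv2.resize(t,None,fx=5,fy=5,interpolation=cv2.INTER_CUBIC)
cv2.imwrite("pics/s1.png",s); cv2.imwrite("pics/t1.png",t)
E
```

```text
(no output)
```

View pics/s1.png

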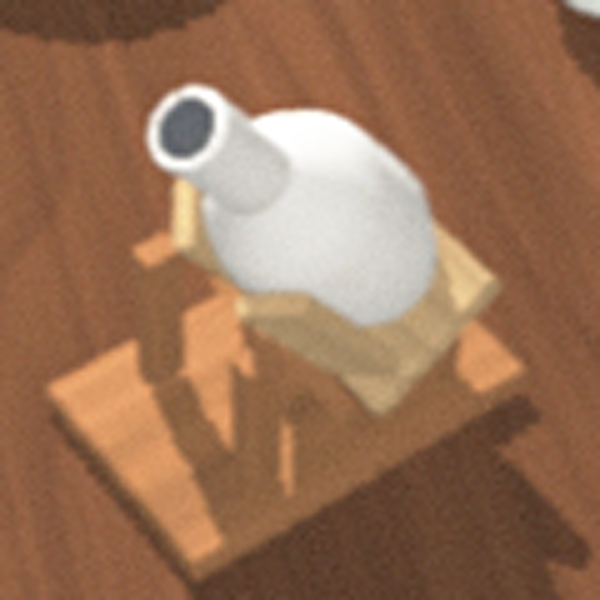

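View pics/t1.png

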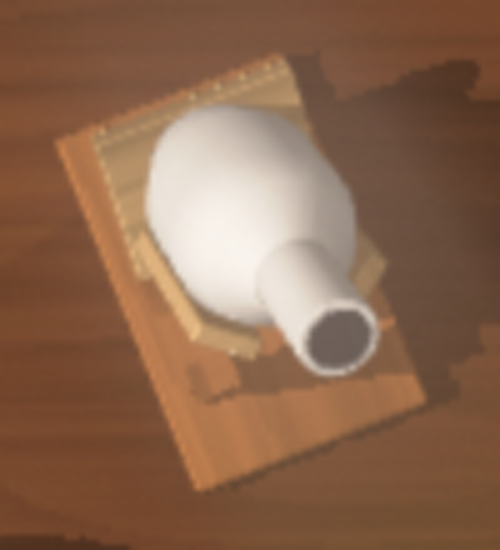

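In the crops the mouth rim centre is at side (272.2,215.6) and top (357.8,217.2). The base corners at z=14 show clearly in the top crop. Next I'll triangulate.

```bash
cat > h.py <<'E'
import numpy as np, pickle, cv2
C=pickle.load(open("cams.pkl","rb"))
def ray(n,p):
    c=C[n]; R=c["R"]; K=c["camera_matrix"]
    return -R.T@c["t"], R.T@np.linalg.solve(K,[*p,1.])
def plane(n,p,z):
    o,d=ray(n,p); return o+d*(z-o[2])/d[2]
def tri(ps,pt):
    P=[C[n]["camera_matrix"]@np.c_[C[n]["R"],C[n]["t"]] for n in("side","top")]
    X=cv2.triangulatePoints(*P,np.array(ps,float).reshape(2,1),np.array(pt,float).reshape(2,1))[:,0]
    return X[:3]/X[3]
def proj(n,X):
    c=C[n]; v=c["camera_matrix"]@(c["R"]@np.asarray(X,float)+c["t"]); return v[:2]/v[2]
E
python3 - <<'E'
from h import *
np.set_printoptions(precision=1,suppress=True)
m=tri((272.2,215.6),(357.8,217.2)); print("mouth",m, "reproj",proj("side",m),proj("top",m))
T=lambda x,y:(290+x/5-.4,150+y/5-.4); S=lambda x,y:(235+x/5-.4,190+y/5-.4)
cs=np.array([plane("top",T(*p),14) for p in((57,143),(285,58),(427,402),(198,491))]); print(cs)
print("sides",[np.linalg.norm(cs[i]-cs[i-1]) for i in range(4)],"centre",cs.mean(0))
sc=np.array([plane("side",S(*p),14) for p in((48,388),(198,566),(527,366))]); print(sc, "centre",(sc[0]+sc[2])/2)
e=cs[3]-cs[0]+cs[2]-cs[1]; print("lean dir from base",np.degrees(np.arctan2(e[1],e[0])))
w=plane("top",(149,216.5),64); print("wheel",w,proj("side",w))
for n,z,a in(("brush",85,(153,111)),("lidded",50,(241,103)),("jar",100,(369,94))): print(n,plane("top",a,z))
E
```

```text
mouth [ 470.1 -191.2  184.7] reproj [272.2 215.6] [357.8 217.2]
[[ 572.4  -94.    14. ]
 [ 608.2 -197.    14. ]
 [ 452.9 -253.3   14. ]
 [ 416.3 -151.5   14. ]]
sides [np.float64(166.3265290547113), np.float64(109.03603164515623), np.float64(165.1311719338287), np.float64(108.2351481707239)] centre [ 512.5 -174.    14. ]
[[ 416.  -156.    14. ]
 [ 454.1 -257.6   14. ]
 [ 611.  -196.3   14. ]] centre [ 513.5 -176.2   14. ]
lean dir from base -159.91511209587713
wheel [490.9 232.   64. ] [240.6 135. ]
brush [714.  218.6  85. ]
lidded [737.4  34.3  50. ]
jar [ 732.3 -237.7  100. ]
```

The measurements agree with the given sizes. Mouth height is 184.7 mm against 187 expected, the base measures 166×109 mm, and the lean direction and centreline match. The foot works out at z≈54 against 56. Now I'll check reachability, gripping above and below with the tool along the vase axis.

```bash
cat >> h.py <<'E'
from scipy.spatial.transform import Rotation as Ro
mouth=np.array([470.3,-191.5,186.])
ang=np.radians(-159.9); L=np.array([np.cos(ang),np.sin(ang),0])
def axis(t): return np.sin(np.radians(t))*L+np.array([0,0,np.cos(np.radians(t))])
a=axis(35); foot=mouth-160*a
def quat(ax,y):
    z=-ax; y=y-z*(y@z); y/=np.linalg.norm(y)
    return Ro.from_matrix(np.c_[np.cross(y,z),y,z]).as_quat()
G=138-18.8   # TCP height along the vase from its foot
wheel=np.array([491.,232.,64.])
E
python3 - <<'E'
from h import *; from plant import arm
np.set_printoptions(precision=2,suppress=True)
print(foot)
for s in(1,-1):
    q=quat(a,s*L)
    for d in(120,0,130): print(s,"grasp+",d,arm.ik(foot+(G+d)*a,q))
for yaw in range(0,360,30):
    y=np.array([np.cos(np.radians(yaw)),np.sin(np.radians(yaw)),0]); print(yaw,arm.ik(wheel+[0,0,G+60],quat(np.array([0,0,1.]),y)))
E
```

```text
[ 556.48 -159.96   54.94]
1 grasp+ 120 [-1.06 -0.45  2.21  0.62  1.32  1.59]
1 grasp+ 0 [-0.88 -0.2   2.22  0.69  1.02  1.57]
1 grasp+ 130 [-1.07 -0.46  2.2   0.62  1.35  1.59]
-1 grasp+ 120 [-1.06 -0.45  2.21  0.62  1.32 -1.55]
-1 grasp+ 0 [-0.88 -0.2   2.22  0.69  1.02 -1.57]
-1 grasp+ 130 [-1.07 -0.46  2.2   0.62  1.35 -1.55]
0 [ 0.23 -0.04  1.79 -0.    1.39  0.23]
30 [ 0.23 -0.04  1.79 -0.    1.39 -0.29]
60 [ 0.23 -0.04  1.79 -0.    1.39 -0.81]
90 [ 0.23 -0.04  1.79 -0.    1.39 -1.34]
120 [ 0.23 -0.04  1.79 -0.    1.39 -1.86]
150 [ 0.23 -0.04  1.79 -0.    1.39 -2.39]
180 None
210 None
240 [ 0.23 -0.04  1.79 -0.    1.39  2.33]
270 [ 0.23 -0.04  1.79 -0.    1.39  1.8 ]
300 [ 0.23 -0.04  1.79 -0.    1.39  1.28]
330 [ 0.23 -0.04  1.79 -0.    1.39  0.76]
```

```bash
python3 - <<'E'
from h import *; from plant import arm,viewer
np.set_printoptions(precision=2,suppress=True)
o=arm.get_obs(); arm.line_to(o["tool_pos"]+[0,0,120],velocity=200)
q=quat(a,-L)
arm.move_to(foot+(G+120)*a,q)
arm.command_gripper(0.75)
arm.line_to(foot+(G+50)*a,velocity=100); arm.line_to(foot+G*a,velocity=40)
o=arm.get_obs(); print(o["clock"],o["tool_pos"]-(foot+G*a),o["contact_force"],o["grip_force"],o["gripper_width"])
ims=[]
for n,(u,v) in(("side",(215,160)),("top",(285,140))):
    c=viewer.camera(n)["color"][v:v+120,u:u+120,::-1]; ims.append(cv2.resize(c,(400,400),interpolation=cv2.INTER_CUBIC))
cv2.imwrite("pics/g.png",np.hstack(ims))
E
```

```text
6.6083 [ 0.06 -0.2   0.27] [-0.61 -0.33  1.02] 0.0 0.7496782249596758
```

View pics/g.png

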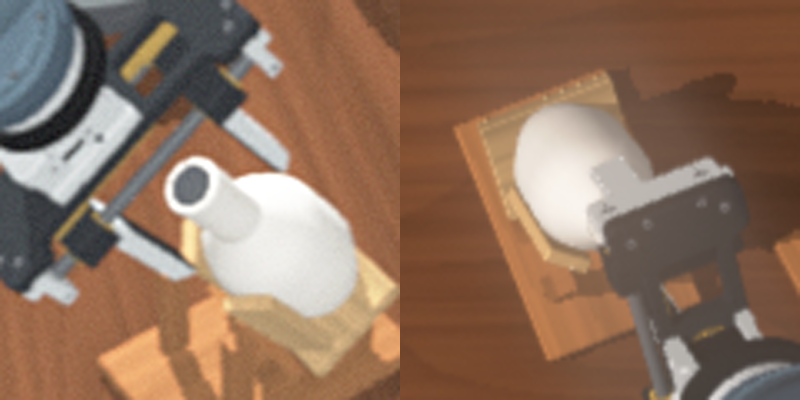

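Both views show the fingers straddling the neck, above and below it, with the vase undisturbed. In the side half the fingertips are at (285,165) and (190,275), with the neck between them. Now I'll close in small steps.

```bash
python3 - <<'E'
from h import *; from plant import arm
np.set_printoptions(precision=2,suppress=True)
R=Ro.from_quat(arm.get_obs()["tool_rot"]); f0=np.mean([arm.get_obs()["contact_force"] for _ in range(3)],0)
w=0.44
while w>0.30:
    arm.command_gripper(w); o=arm.get_obs(); f=R.inv().apply(o["contact_force"]-f0)
    print(round(w,3),round(o["gripper_width"],4),round(o["grip_force"],2),f,round(o["clock"],2))
    if o["grip_force"]>1 or abs(f[1])>1.5: break
    w-=0.01
E
```

```text
0.44 0.4394 0.0 [-0.39 -0.77 -0.07] 7.35
0.43 0.4336 0.0 [ 0.22 -0.79 -0.79] 7.57
0.42 0.4221 0.0 [-0.49 -0.91 -0.47] 7.78
0.41 0.4093 0.0 [0.58 0.24 0.32] 8.0
0.4 0.4002 0.0 [-0.56 -0.21  0.04] 8.22
0.39 0.3885 0.0 [-0.56 -0.21  0.03] 8.43
0.38 0.3851 0.0 [-0.31 -0.08  0.06] 8.65
0.37 0.3718 0.0 [-0.1  -0.14 -0.02] 8.87
0.36 0.3622 0.0 [ 0.4  -0.13  0.35] 9.08
0.35 0.3502 0.0 [-0.56  0.17  1.23] 9.3
0.34 0.3423 7.66 [-0.42  0.25 -0.11] 9.52
```

The grip is balanced at 7.7 N. I'll check that it stays steady, then lift along the axis.

```bash
python3 - <<'E'
from h import *; from plant import arm
np.set_printoptions(precision=2,suppress=True)
def st(t): o=arm.get_obs(); print(t,round(o["clock"],2),round(o["grip_force"],2),round(o["gripper_width"],4),o["contact_force"],o["tool_pos"]); return o
arm.pause(0.3); o=st("hold")
p=o["tool_pos"]
if 4<o["grip_force"]<10:
    arm.line_to(foot+(G+6)*a,velocity=15); o=st("up6")
    if 3<o["grip_force"]<11:
        arm.line_to(foot+(G+125)*a,velocity=70); st("up125")
E
```

```text
hold 9.82 7.68 0.3453 [-0.93  0.38 -0.24] [ 492.28 -183.43  152.57]
up6 10.37 7.68 0.3416 [ 0.63 -0.19 -0.12] [ 489.01 -184.74  157.66]
up125 12.22 7.68 0.3408 [ 0.13  0.06 -1.51] [ 424.95 -207.83  254.59]
```

```bash
python3 - <<'E'
from h import *; from plant import arm,viewer
np.set_printoptions(precision=2,suppress=True)
def st(t): o=arm.get_obs(); print(t,round(o["clock"],2),round(o["grip_force"],2),round(o["gripper_width"],4),o["contact_force"],o["tool_pos"],o["joint_pos"]); return o
y=np.array([np.cos(np.radians(105)),np.sin(np.radians(105)),0]); q=quat(np.array([0,0,1.]),y)
try: arm.line_to(wheel+[0,0,G+60],q,velocity=130)
except arm.Unreachable as e:
    print("line no",e); arm.move_to(wheel+[0,0,G+60],q)
arm.line_to(wheel+[0,0,G+20],velocity=60); arm.pause(.2)
st("above")
ims=[]
for n,(u,v) in(("side",(175,60)),("top",(80,140))):
    c=viewer.camera(n)["color"][v:v+140,u:u+140,::-1]; ims.append(cv2.resize(c,(400,400),interpolation=cv2.INTER_CUBIC))
cv2.imwrite("pics/w.png",np.hstack(ims))
E
```

```text
above 16.81 7.77 0.3423 [-1.52 -0.05 -1.65] [491.3  232.1  203.75] [ 0.23 -0.    1.83  0.    1.31 -1.6 ]
```

View pics/w.png

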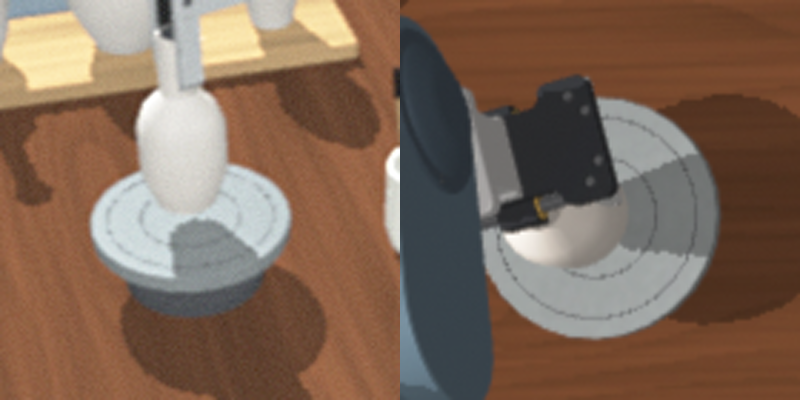

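The side half shows the vase hanging above the wheel, with its belly centre at crop (181,145) and foot bottom at (184,213). I'll compare this with the projection of an upright vase to see if there is any tilt.

```bash
python3 - <<'E'
from h import *
np.set_printoptions(precision=1,suppress=True)
k=400/140
prof=[(0,27),(32,38),(53,38),(74,38),(108,16),(130,16),(160,16)]
for tx,ty in((0,0),(.08,0),(0,.08)):
    for yy in("side","top"):
        o=[175,60] if yy=="side" else [80,140]
        A=np.array([tx,ty,1]); A/=np.linalg.norm(A); F=wheel+[0,0,138+20]-138*A
        th=np.linspace(0,2*np.pi,60)
        P=lambda h,r:np.array([(proj(yy,F+h*A+r*np.array([np.cos(t),np.sin(t),-(tx*np.cos(t)+ty*np.sin(t))]))-o)*k for t in th])
        foot_=P(0,27); b=np.vstack([P(h,38) for h in(32,53,74)]); n=P(140,16)
        print(yy,tx,ty,"foot bottom",foot_[foot_[:,1].argmax()],"belly x",b[:,0].min(),b[:,0].max(),"y",b[:,1].max(),"belly74 c",P(53,38).mean(0),"neck x",n[:,0].min(),n[:,0].max(),"neckc",n.mean(0))
E
python3 - <<'E'
import cv2
s=cv2.imread("pics/w.png")[:260,60:300]
cv2.imwrite("pics/w2.png",cv2.resize(s,None,fx=2.3,fy=2.3,interpolation=cv2.INTER_CUBIC))
E
```

```text
Traceback (most recent call last):
numpy._core._exceptions._UFuncOutputCastingError: Cannot cast ufunc 'divide' output from dtype('float64') to dtype('int64') with casting rule 'same_kind'
```

View pics/w2.png

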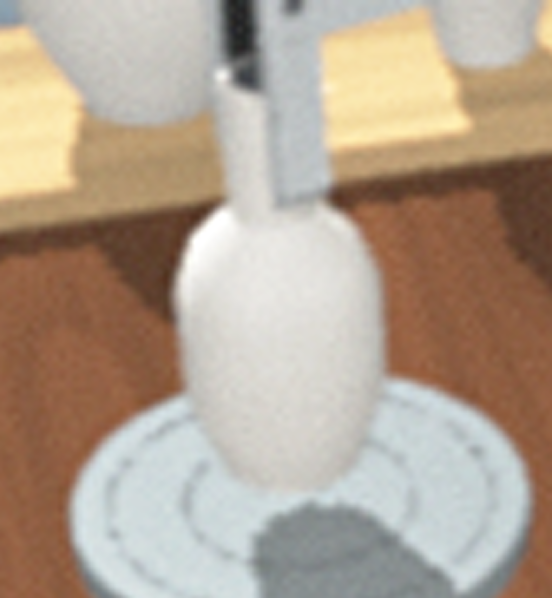

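```bash
python3 - <<'E'
from h import *
np.set_printoptions(precision=1,suppress=True)
k=400/140
th=np.linspace(0,2*np.pi,60)
for tx,ty in((0,0),(.06,0),(-.06,0),(0,.06),(0,-.06)):
    A=np.array([tx,ty,1.]); A/=np.linalg.norm(A); F=wheel+[0,0,138+20]-138*A
    P=lambda n,o,h,r:np.array([(proj(n,F+h*A+r*np.array([np.cos(t),np.sin(t),-(tx*np.cos(t)+ty*np.sin(t))]))-o)*k for t in th])
    s=lambda h,r:P("side",np.array([175,60]),h,r); t=lambda h,r:P("top",np.array([80,140]),h,r)
    f=s(0,27); b=np.vstack([s(h,38) for h in(32,53,74)]); tb=np.vstack([t(h,38) for h in(32,53,74)])
    print(tx,ty,"footbot",f[f[:,1].argmax()],"belly x",b[:,0].min(),b[:,0].max(),"neckL mouth",s(160,16)[:,0].min(),s(160,16)[:,1].mean(),"neckL 112",s(112,16)[:,0].min(),s(112,16)[:,1].mean(),"TOP belly x",tb[:,0].max(),"y",tb[:,1].max())
E
```

```text
0 0 footbot [185.  213.6] belly x 136.06481748572816 227.31252803387318 neckL mouth 153.93295860400738 31.622834767976872 neckL 112 158.4886905687416 84.15063098322467 TOP belly x 228.7628130292746 y 266.9729780625217
0.06 0 footbot [175.6 214.5] belly x 131.37153616739764 220.94864772965235 neckL mouth 155.44656360918273 31.463960087262475 neckL 112 156.557732499964 84.3823869768967 TOP belly x 228.62571370026234 y 275.9400847215053
-0.06 0 footbot [190.9 212.4] belly x 140.7169947713703 234.2795525280014 neckL mouth 152.42824341055163 31.870130586974355 neckL 112 160.40799880000958 83.81917456702247 TOP belly x 228.75139584350174 y 258.9634917497323
0 0.06 footbot [183.4 217.3] belly x 136.879067124752 228.8827554677902 neckL mouth 153.6530809110118 30.8872594510108 neckL 112 158.84610726570796 85.04101650286786 TOP belly x 236.80392751941773 y 266.752989885292
0 -0.06 footbot [183.2 209.5] belly x 135.23013711550303 225.73594262840174 neckL mouth 154.22106466630592 32.4480192702349 neckL 112 158.12326972662814 83.16218338224368 TOP belly x 220.6145442684728 y 267.1719927517244
```

The observed values are foot (184,213), belly 137–227, and top belly edges 229/268. The upright prediction is (185,213.6), 136–227, and 229/267, so the vase hangs upright and centred. Now I'll set it down softly.

```bash
python3 - <<'E'
from h import *; from plant import arm
np.set_printoptions(precision=2,suppress=True)
fz=lambda: np.mean([(arm.pause(.02),arm.get_obs()["contact_force"][2])[1] for _ in range(4)])
f0=fz(); p=wheel+[0,0,G]
arm.line_to(p+[0,0,5],velocity=30)
h=5.
while h>-7:
    h-=0.5; arm.line_to(p+[0,0,h],velocity=8); f=fz()-f0; o=arm.get_obs()
    print(h,round(f,2),round(o["grip_force"],2),round(o["tool_pos"][2]-p[2],2),round(o["clock"],2))
    if f>1.8: break
E
```

```text
4.5 -0.14 7.77 4.66 17.94
4.0 -0.03 7.77 3.99 18.26
3.5 -0.33 7.77 3.47 18.57
3.0 -0.51 7.77 2.99 18.89
2.5 -0.49 7.77 2.48 19.21
2.0 -0.17 7.77 2.0 19.52
1.5 -0.23 7.77 1.5 19.84
1.0 -0.31 7.77 1.01 20.16
0.5 -0.26 7.77 0.49 20.48
0.0 -0.18 7.77 -0.02 20.79
-0.5 -0.56 7.77 -0.51 21.11
-1.0 -0.68 7.77 -1.04 21.43
-1.5 1.05 7.78 -1.3 21.74
-2.0 5.83 7.8 -1.3 22.06
```

Contact came at -1.3 mm with a light 6 N. I'll ease off half a millimetre and release in small steps.

```bash
python3 - <<'E'
from h import *; from plant import arm,viewer
np.set_printoptions(precision=2,suppress=True)
p=wheel+[0,0,G]
arm.line_to(p+[0,0,-1.6],velocity=8); arm.pause(.2)
for w in(.345,.35,.36,.38,.42,.5,.6):
    arm.command_gripper(w); o=arm.get_obs(); print(w,round(o["grip_force"],2),o["contact_force"],round(o["clock"],2))
arm.line_to(p+[0,0,70],velocity=50); arm.line_to(p+[0,0,160],velocity=120); arm.pause(.5)
print(arm.get_obs()["clock"])
o=arm.get_obs(); j=np.array(o["joint_pos"]); j[0]-=0.5; arm.move_joints(j); print(arm.get_obs()["clock"])
ims=[]
for n,(u,v) in(("side",(175,60)),("top",(80,140))):
    c=viewer.camera(n)["color"][v:v+140,u:u+140,::-1]; ims.append(cv2.resize(c,(400,400),interpolation=cv2.INTER_CUBIC))
cv2.imwrite("pics/e.png",np.hstack(ims))
E
```

```text
0.345 0.83 [1.02 0.13 0.82] 22.73
0.35 0.0 [-0.32 -0.11  1.03] 22.94
0.36 0.0 [0.19 0.27 0.58] 23.16
0.38 0.0 [-0.52  0.62 -0.66] 23.42
0.42 0.0 [-0.42  0.52  0.22] 23.72
0.5 0.0 [-0.78  0.36  0.67] 24.08
0.6 0.0 [ 0.17 -0.16  0.54] 24.48
27.4583
28.5
```

View pics/e.png

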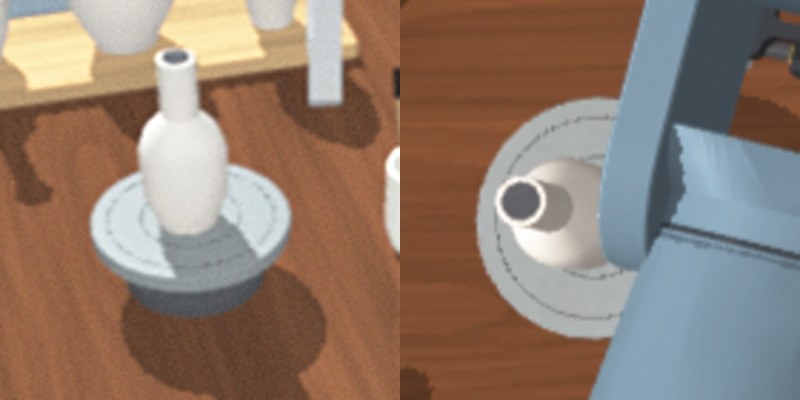

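The vase stands upright within the inner ring. In the side half its mouth is at (175,57) and its foot at (186,232), and the gripper is well clear. I'm handing the job in.

```bash
python3 -c "
from plant import arm,sign_off
arm.pause(.3); print(sign_off())"
```

```text
the job is handed in; nothing more can be done
None
```

I lifted the vase out by its neck at under 8 N per finger and set it down softly. The last pictures show it upright inside the wheel's inner ring with the gripper clear. The job is handed in at about 29 s; sign-off returned no verdict, and I took no last picture of the bystanders.

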